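# Run down the crank nut of the paper press and lock it with its cross key

### The job

Beside the ink things stands a paper press with two crank nuts; one is already done up and locked with a key. Wind the other, raised nut down clockwise by its crank, about one whole turn, until it is down with its slot in line with the slot across the stud (crank pointing like that of the finished nut), and leave it there. Then take the thin cross key from its wooden rest (not the thick one, which does not fit), lower it into the two slots so that it sits fully home and upright, and let go.

Things in the scene. Friction and masses are not known exactly. Their poses are not given: they have to be found in the camera images.
- nut (a joint): Raised steel nut, 60 x 62 mm, 36 high; open slot across its top (26 wide, 18 deep) parallel to its crank arm. Rad, growing clockwise from above; sinks 5 mm per turn. 6.283 = home: slots in line, arm along stud_slot's -x. At 0 the arm points the same way but one turn too high. Starts -0.94 to 0.94, hard stop at 6.78. Stays where left; about 2 N at the knob turns it.
- crank_knob (a point): Upright round wooden knob on the raised nut's crank arm: 21 mm thick, 60 tall, revolving freely on its post, so the hand can hold it with unchanged heading all round the circle. Point on its axis, 28 mm below its top, 70 mm from the nut's axis, 26 mm above the nut's top; it turns and sinks with the nut. x points to the nut's axis.
- stud_slot (a point): Floor centre of the open slot across the top of the fixed stud in the raised nut, on the nut's axis. x along the slot, z up. Slot 20 mm wide, 14 deep, open above and at the ends; stud top level with the home nut's top. With the nut home crank_knob is 40 mm above this point (45 one turn up). The finished, keyed nut is 220 mm off along +y.
- key_center (a point): Thin steel cross key: foot bar 68 (x) x 12 (y) x 14 mm high, upright flat grip 26 (x) x 12 (y) on its middle, 80 mm tall in all. Point on its centre line 40 mm above the underside: grip here, across y. Stands in an 8 mm deep groove of a wooden rest, underside 8 mm above the table. Seated, this point is 40 mm above stud_slot, bar along its x. A key 26 mm thick (foot and grip) stands in a like rest.
There are look-alikes about, which are no part of the job. What is shaped like the part that bears key_center but orange or red is not meant.

How it is judged:
By the outcome, as a careful person would: the job done as asked, in the order asked, and still so for the second after the job is handed in, with the robot touching nothing.
It also fails if it takes over 58 s, if anything falls off the work surface, if the arm or the gripper's body presses on something with over 40 N, if the wrist force passes 120 N, or if a joint passes its speed limit or range.

### The arm

A 7-joint arm with a two-finger parallel gripper is mounted at the origin on the work surface. World frame = base frame: x ahead of the robot, y to its left, z up, the work surface at z = 0. Lengths are in mm, angles in rad, forces in N, time in s.
With the tool pointing down it reaches from about 425 to 950 mm from the base axis. Payload 4.7 kg.
Tool frame: the origin (TCP) lies on the centre line of the jaws, within the pads' length; the fingertips stand 25 mm ahead of it and the grasp point (between the pads) lies 6 mm ahead of it; y points along the fingers, z is the direction in which the jaws open and shut, and the axes are right-handed (so a half turn about y gives the same grasp; the last joint's range is limited). The gripper opens to 87 mm and grips with 3 to 60 N. Pads are 19 mm wide; open, the fingers measure 117 mm over their backs; the gripper's body (75 mm by 190 mm) begins 51 mm behind the grasp point.
Start: joints at [1.303, 0.469, -0.049, 1.532, 0.024, 1.141, -0.082], TCP at [159.708, -655.851, 247.573] pointing down, gripper open.
Joint ranges: [-2.59, 2.59], [-0.33, 1.99], [-1.39, 1.29], [0.1, 2.45], [-1.04, 4.18], [0.21, 1.99], [-2.66, 2.66]. Speed limits (rad/s): [2.57, 2.57, 3.14, 3.14, 3.14, 3.14, 3.14].

### API

Orientations are given as a unit quaternion [w, x, y, z].
In Python, from station import manip gives the robot as it stands.
- The arm moves only by the tool apply_moves, never from a script. Its arguments are lists of equal length, an entry for each row: "dr": the turn, a rotation vector about the world's x, y, z in degrees, a list of three; "offset": the shift along the world's x, y, z in mm, a list of three; "fingers": the opening, from 0 (shut) to 1 (fully open). In form: {"dr": [[wx, wy, wz], ...], "offset": [[tx, ty, tz], ...], "fingers": [fingers, ...]}. A call has 1 to 5 rows; each row is the pose to reach, as a shift and turn from the pose commanded when the call began; what a row does not reach only later rows make up. A row lasts 1/12 s, in which the tool goes at most 41.7 mm and 7.16 degrees, less where a joint would pass 70% of its speed; a pose out of reach is approached as far as the arm can. A call with a gripper value outside its range is refused whole. The fingers move at their own pace and stop on an object; "squeeze" is the grip in N (left out, the last holds). Time passes only in rows, so rows that repeat a pose let the fingers close. It gives the time, the measured TCP pose, the force and the opening at its end, in the units of the state.
- manip.get_state(): the state, without advancing time (a new reading comes with each control period).
- manip.camera(name): name is "side" or "top" or "wrist"; returns (picture, depth): 400x640x3 uint8, red, green, blue; 400x640 float32, mm along the optical axis (not along the pixel's ray), 0 where there is no reading.
- manip.get_calibration(name): a dict with "K" (3x3 intrinsics, pixels), "distortion" ([k1, k2, p1, p2, k3] as OpenCV has them; the pictures are not rectified), "extrinsics" (4x4, takes a point from camera to world coordinates); the wrist camera has in their place "tool_from_camera" (4x4, takes a point from camera to tool coordinates, whose origin is the TCP and whose axes are the tool frame's). Camera axes: x right, y down, z forward; pixel columns grow to the right and rows downward; lengths in mm; the calibration is good to about 2 mm. A picture is of the moment at which its call begins: read the wrist's pose just before it. get_calibration takes no time and is no camera call.
- manip.job_done(): hands the job in, once; it reports no verdict.
The state is a dict: "clock": time; "q": joint angles; "qvel": joint speeds; "effort": joint torques, N m; "eef_pos": TCP position; "tool_rot": TCP orientation; "force": force on the tool from outside, world axes, zero at the start; "ft_torque": the same for the moment, N m; "width": finger opening in mm.
Only numpy, scipy, OpenCV 4.12 (cv2) and the standard library are available. Lean on these libraries where they do the work, as an engineer would, in place of code of your own. Each camera call takes 0.05 s, during which the arm holds its last target. There are 200 camera calls.

## Working session

There is one attempt and no reset: what is moved stays moved. The work goes in short steps, Python scripts to look and compute and a tool call to move; the robot and the scene stay as the last step left them, time stands still between calls to the robot, and variables do not carry over. Pictures are saved under pics/ and viewed, about 8 in all and at most 12, crops included, and the job is handed in when it is done.

Besides the shell and the picture viewer there is one more tool, called after "Request:" by a JSON object that holds its "name" and its "arguments", one argument or row to a line. apply_moves: Moves the arm, as the interface text tells. Its arguments: {"type":"object","properties":{"dr":{"type":"array"},"offset":{"type":"array"},"fingers":{"type":"array"},"squeeze":{"type":"number"}},"required":["dr","offset","fingers"]}

```bash
mkdir -p pics
cat > h.py <<'E'
import numpy as np, cv2
from station import manip
from scipy.spatial.transform import Rotation as R
def rot(q): return R.from_quat([q[1],q[2],q[3],q[0]])
def shot(n):
    s=manip.get_state(); im,d=manip.camera(n); c=manip.get_calibration(n)
    if n=="wrist":
        T=np.eye(4);T[:3,:3]=rot(s["tool_rot"]).as_matrix();T[:3,3]=s["eef_pos"];E=T@np.array(c["tool_from_camera"])
    else: E=np.array(c["extrinsics"])
    return im,d,np.array(c["K"]),np.array(c["distortion"]),E
def cloud(d,K,D,E):
    h,w=d.shape;v,u=np.mgrid[:h,:w]
    p=cv2.undistortPoints(np.stack([u,v],-1).reshape(-1,1,2).astype(np.float64),K,D).reshape(h,w,2)
    P=np.dstack([p*d[...,None],d]); return P@E[:3,:3].T+E[:3,3]
def plane(uv,z,K,D,E):
    p=cv2.undistortPoints(np.array(uv,float).reshape(-1,1,2),K,D)[:,0]
    r=np.c_[p,np.ones(len(p))]@E[:3,:3].T
    return E[:3,3]+r*((z-E[2,3])/r[:,2])[:,None]
E
python3 - <<'E'
from h import *
ims={}
for n in("top","side","wrist"):
    im,d,K,D,E=shot(n); np.savez(f"{n}0.npz",im=im,d=d,K=K,D=D,E=E)
    cv2.imwrite(f"pics/{n}0.png",im[...,::-1]); print(n,E.round(2).tolist(),K[0,0],(d>0).mean())
s=manip.get_state();print(s["clock"],s["tool_rot"],s["width"],rot(s["tool_rot"]).as_matrix().round(2).tolist(),s["force"])
a=cv2.imread("pics/top0.png")
cv2.imwrite("pics/a.png",a)
E
```

```text
top [[-0.0, -1.0, 0.09, 468.03], [-1.0, 0.0, -0.01, -154.71], [0.0, -0.09, -1.0, 878.52], [0.0, 0.0, 0.0, 1.0]] 447.3649777232457 0.995890625
side [[0.88, -0.36, 0.32, 324.49], [-0.48, -0.68, 0.55, -523.38], [0.02, -0.64, -0.77, 588.15], [0.0, 0.0, 0.0, 1.0]] 409.15363144642265 0.9961484375
wrist [[0.24, -0.94, -0.25, 226.23], [-0.97, -0.23, -0.06, -639.49], [-0.0, 0.25, -0.97, 384.06], [0.0, 0.0, 0.0, 1.0]] 313.4188500098846 0.9825546875
0.15 [ 0.08413333 -0.08430214  0.70260239 -0.70154445] 86.87880888018289 [[-0.97, -0.0, 0.24], [-0.24, 0.0, -0.97], [0.0, -1.0, -0.0]] [ 0.10095442 -0.32458219 -0.40628853]
```

View pics/top0.png

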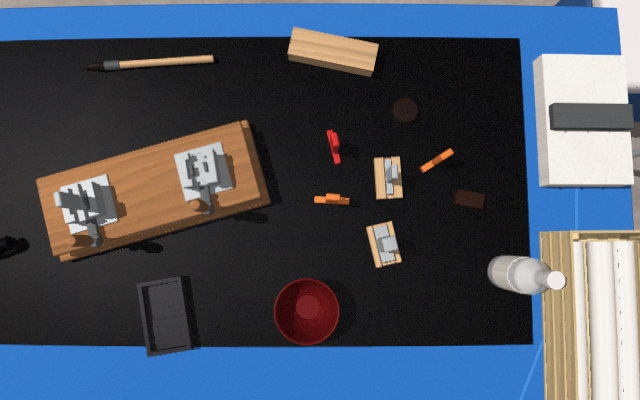

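View pics/side0.png

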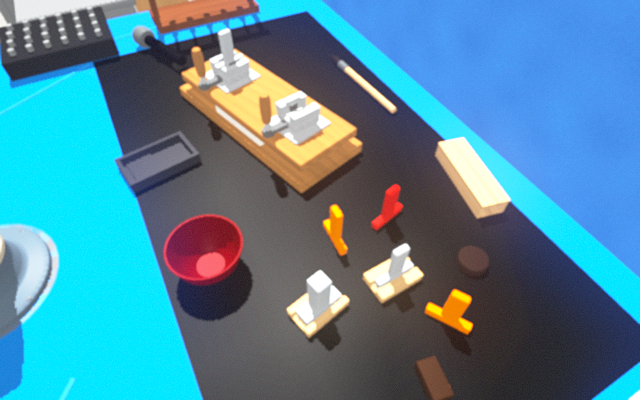

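Top view: the press carries a finished nut with its key at (88,205) and a raised nut at (203,172), whose knob is near (204,208). There are five key-shaped things: a grey one in a rest at (390,176), a grey one in a rest at (384,243), red (334,146), orange (331,200) and orange (437,160). The slimmer grey one at (390,176), which is (400,262) in the side view, fits "thin"; (384,243) looks thick. I'll check this in an enlarged crop.

Run:
```python
from h import *
t=cv2.imread("pics/top0.png")
a=cv2.resize(t[140:275,350:425],None,fx=4,fy=4,interpolation=2)
b=cv2.resize(t[110:260,40:270],None,fx=2,fy=2,interpolation=2)
s=cv2.imread("pics/side0.png")
c=cv2.resize(s[85:145,245:345],None,fx=4.6,fy=4.0,interpolation=2)
o=np.zeros((540,770,3),np.uint8);o[:540,:300]=a;o[:300,305:765]=b;o[300:540,305:765]=c
cv2.imwrite("pics/crop1.png",o)
z=np.load("top0.npz");P=cloud(z["d"],z["K"],z["D"],z["E"])
np.save("P.npy",P)
for n,u,v in[("table",300,260),("wood",150,190),("wood2",240,150)]: print(n,P[v-2:v+3,u-2:u+3].reshape(-1,3).mean(0).round(1),P[v-2:v+3,u-2:u+3,2].std())
np.set_printoptions(linewidth=250)
print("nut z");print(P[136:216:2,172:240:2,2].round(0).astype(int))
print("keys z");print(P[154:202:2,368:408:2,2].round(0).astype(int));print(P[218:270:2,362:406:2,2].round(0).astype(int))
```

```text
table [ 427.6 -126.5    0.8] 1.2305994844309496
wood [558.7 148.3  62.1] 1.4723655446767172
wood2 [632.9 -17.2  61.5] 1.6656066228210322
nut z
[[ 2 -2  0 ... 63 64 63]
 [ 0 -1  0 ... 63 61 63]
 [60 62 62 ... 63 63 61]
 ...
 [60 63 64 ... 26 22 22]
 [60 61 63 ... 19  7  1]
 [60 59 61 ...  1  2  0]]
keys z
[[ 2  0  1 -1  0  0  0  1 -1  0  1  0 -2  1 -2  2 -1  0  1 -1]
 [ 1  2  1  0  0  0  0  3  1 -1 -1  2 -2 -2  3 -1 -2  2  1 -2]
 [ 2  0 -1 16 18 14 15 16 10  8  8  7 17 14 17 15  0 -2  0  4]
 [ 0  0  1 13 16 16 15 17 20 23 19 22 19 16 15 15  2  1  1  1]
 [ 1  0  0 12 16 15 20 15 17 21 19 23 15 15 17 16  3  0  0  2]
 [ 1  0  2 12 14 14 16 15 15 25 21 21 85 85 88 17  1  1  0  0]
 [-1  3  1  8 17 15 15 15 14 24 22 77 87 87 86 17 18  3  2 -3]
 [ 1 -1 -1  6 16 17 15 14 11 21 55 78 87 86 87 15 18  0  0  0]
 [ 2  1 -1  5 16 16 17 17 11 31 53 75 87 87 85 14 16  2  1 -1]
 [ 1  0  0  4 16 13 18 14  7 30 53 74 86 88 87 16 13  0  1  1]
 [ 1  0 -1 -2 15 16 18 17  9 31 51 73 88 88 88 17 16  5  1 -2]
 [ 2 -2  0  2 16 17 16 15  7 25 47 70 86 87 87 86 14  0  2  2]
 [-2  0  1  0 12 17 17 19 16 26 48 68 
[... 2385 characters left out ...]
7  17  14  22  22  22  22  23  20  24  14  15  16   2   1   1]
 [  3   1   0   0   3  -2  17  14  18  18  22  24  21  22  25  22  22  18  16  14  -2  -1]
 [  1   0   1   0  -1  -1  15  18  17  11  21  23  21  19  22  22  19  14  15  17   3   2]
 [ -2  -1   1   1   1  -2   8  15  19  11  24  23  25  23   9  10   9  15  16  14  -1  -1]
 [  3   0   0   1   3  -2   2  15  15  16   7   8   8  11   9   7   7   0   4   0   0   1]
 [  0   0   0   0   0   0   1  17  15  15   9  10   8  -1  -2   4  -2   0  -1   2  -2  -1]
 [  0  -2   1   2  -1   2   0  19  16  17   1  -3   1   4   2   3  -2  -1   1   0   2  -1]
 [  0   0   1   1   1   1   2   2   0   1   1   0   2   0   1   0   1  -1   1  -1   1   2]]
```

View pics/crop1.png

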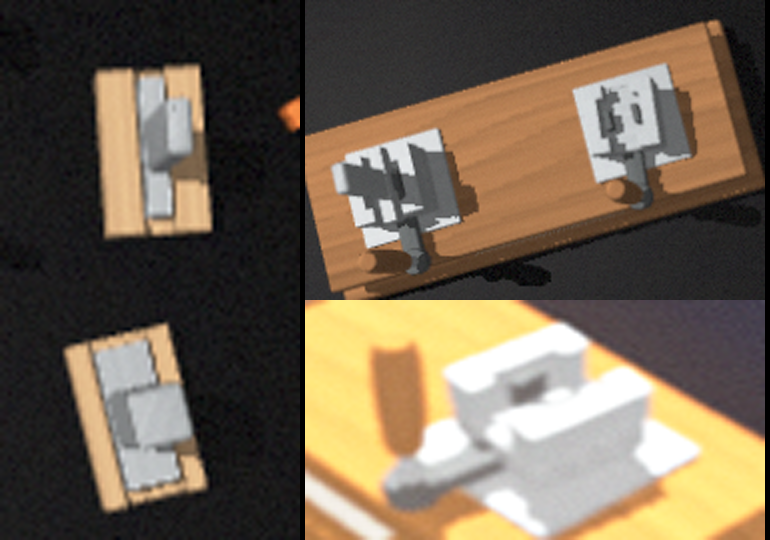

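Enlarged crop: the thin key is the upper one (full-image (390,176)), with a narrow foot in its groove and a narrow grip. The lower one (384,243) is twice as thick. The raised nut's knob top is at about (196,205). Next I'll measure.

Run:
```python
from h import *
P=np.load("P.npy")
def sel(u0,u1,v0,v1,z0,z1):
    S=P[v0:v1,u0:u1];return S[(S[...,2]>z0)&(S[...,2]<z1)]
def rep(n,Q):
    r=cv2.minAreaRect(Q[:,:2].astype(np.float32)) ;print(n,len(Q),"med",np.median(Q,0).round(1),"mean",Q.mean(0).round(1),"rect",np.round(r[0],1),np.round(r[1],1),round(r[2],1))
for n,b in[("raised",(165,245,135,222)),("fin",(45,130,170,250))]:
    S=sel(*b,66,250)[:,2];h=np.histogram(S,np.arange(60,200,4));print(n,list(zip(h[1].astype(int).tolist(),h[0].tolist())))
rep("key grip top",sel(382,408,158,185,80,95))
rep("key foot",sel(376,400,156,200,19.5,27))
rep("rest",sel(370,412,154,202,12,18.5))
rep("rednearthinkey?",sel(376,408,158,190,30,95))
# wood board
Q=sel(30,275,115,265,52,68);rep("board",Q)
```

```text
raised [(60, 0), (64, 294), (68, 51), (72, 22), (76, 87), (80, 168), (84, 209), (88, 280), (92, 66), (96, 54), (100, 102), (104, 500), (108, 54), (112, 4), (116, 2), (120, 10), (124, 5), (128, 7), (132, 7), (136, 6), (140, 7), (144, 6), (148, 13), (152, 14), (156, 46), (160, 45), (164, 0), (168, 0), (172, 0), (176, 0), (180, 0), (184, 0), (188, 0), (192, 0)]
fin [(60, 0), (64, 276), (68, 81), (72, 167), (76, 160), (80, 76), (84, 73), (88, 87), (92, 120), (96, 211), (100, 566), (104, 45), (108, 22), (112, 29), (116, 23), (120, 33), (124, 29), (128, 40), (132, 28), (136, 37), (140, 37), (144, 36), (148, 41), (152, 89), (156, 46), (160, 23), (164, 74), (168, 26), (172, 0), (176, 0), (180, 0), (184, 0), (188, 0), (192, 0)]
key grip top 99 med [ 589.1 -297.5   86.9] mean [ 589.3 -297.8   86.6] rect [ 589.8 -298.4] [25.2 12. ] 2.9
key foot 132 med [ 577.2 -297.4   21.8] mean [ 587.2 -297.4   21.9] rect [ 588.7 -292.2] [32.8 68.7] 89.8
rest 630 med [ 584.3 -288.7   15.7] mean [ 587.  -296.1   15.6] rect [ 589.1 -298.6] [79.5 50.7] 3.4
rednearthinkey? 172 med [ 587.6 -295.    84.6] mean [ 588.1 -296.1   73.8] rect [ 589.7 -298. ] [25.6 11.9] 5.6
board 13114 med [567.  149.7  61.7] mean [566.3 147.7  61.9] rect [561.9 156.2] [154.1 400.7] 16.1
```

Run:
```python
from h import *
P=np.load("P.npy")
def sel(u0,u1,v0,v1,z0,z1):
    S=P[v0:v1,u0:u1];return S[(S[...,2]>z0)&(S[...,2]<z1)]
def rep(n,Q):
    r=cv2.minAreaRect(Q[:,:2].astype(np.float32));d=Q[:,:2]-Q[:,:2].mean(0);w,V=np.linalg.eigh(d.T@d);v=V[:,1]
    print(n,len(Q),"mean",Q.mean(0).round(1),"rect",np.round(r[0],1),np.round(r[1],1),round(r[2],1),"pca",np.degrees(np.arctan2(v[1],v[0])).round(1))
R1=(165,245,135,222);F=(45,130,170,250)
rep("raised top",sel(*R1,102,112)); rep("fin top",sel(*F,97.5,106))
rep("raised knob top",sel(180,215,185,222,155,168))
rep("fin key top",sel(45,130,170,217,161,175)); rep("fin knob top",sel(60,110,218,250,151,160))
rep("arm raised",sel(180,220,190,222,70,98));rep("arm fin",sel(75,110,220,250,66,95))
# plate under nuts
rep("plate r",sel(165,245,135,200,65.5,72)); 
# board long axis via top-edge rect after median colour mask
im=np.load("top0.npz")["im"].astype(int)
m=(im[...,0]-im[...,2]>35)&(np.abs(P[...,2]-62)<4);m[:, :30]=0;m[:,280:]=0;m[:110]=0
m=cv2.morphologyEx(m.astype(np.uint8),cv2.MORPH_OPEN,np.ones((3,3)))
rep("board",P[m>0])
e=[];
for u in range(60,235,4):
    c=np.flatnonzero(m[:,u]); e.append(np.r_[P[c[0],u,:2],P[c[-1],u,:2]])
e=np.array(e);print([np.degrees(np.arctan(np.polyfit(e[:,k+1],e[:,k],1)[0])).round(2) for k in(0,2)])
```

```text
raised top 604 mean [592.1  50.4 106.1] rect [569.8  46.1] [108.5  61.5] 11.1 pca 94.4
fin top 757 mean [530.4 254.6 101.3] rect [511.6 255.7] [111.7  64.8] 12.9 pca 169.9
raised knob top 96 mean [525.   36.7 159.7] rect [525.1  36.7] [16.3 16.4] 88.8 pca -166.1
fin key top 118 mean [533.3 259.9 166.3] rect [533.8 260.9] [23.8 11.6] 18.5 pca -163.8
fin knob top 95 mean [465.9 240.7 154.8] rect [466.2 241.5] [16.5 16.9] 16.4 pca 75.3
arm raised 190 mean [537.2  37.8  80.6] rect [535.9  38.9] [44.8 19.9] 9.2 pca -163.6
arm fin 384 mean [483.2 247.5  74.5] rect [478.7 252.4] [63.  49.2] 89.9 pca -138.3
plate r 465 mean [590.4  39.4  66.7] rect [594.5  52.3] [129.6 115.4] 77.4 pca 153.2
board 10993 mean [567.3 149.7  61.5] rect [467.1 129.5] [349.7 400.7] 15.7 pca 104.7
[np.float64(-16.03), np.float64(-15.51)]
```

Run:
```python
from h import *
P=np.load("P.npy")
for u0 in range(0,640,64): print(u0,[int(np.percentile(P[v:v+80,u0:u0+64,2],99.5)) for v in range(0,400,80)])
S=P[240:300,480:570];S=S[(S[...,2]>30)&(S[...,2]<400)];print("bottle",S.mean(0),S[:,2].max())
print(P[110,540],P[110,620],P[300,600])
s=manip.get_state();print(np.linalg.norm(s["eef_pos"][:2]))
```

```text
0 [4, 359, 169, 64, 4]
64 [19, 63, 158, 156, 4]
128 [18, 878, 108, 24, 25]
192 [17, 878, 878, 360, 6]
256 [39, 878, 62, 64, 63]
320 [379, 81, 83, 86, 62]
384 [4, 80, 89, 89, 4]
448 [4, 79, 25, 110, 4]
512 [43, 63, 422, 202, 111]
576 [44, 63, 878, 76, 112]
bottle [ 410.00009553 -538.58359881  109.84841796] 202.68991177914768
[ 722.25356543 -605.07054017   20.12891493] [ 712.17098463 -743.30401137   59.92479893] [ 353.9208041  -677.71987124   66.39219335]
674.5960344530978
```

Request:
{"name": "apply_moves", "arguments": {
  "dr": [
    [0,0,0],
    [0,0,0],
    [0,0,0],
    [0,0,0],
    [0,0,0]
  ],
  "offset": [
    [30,20,25],
    [65,40,40],
    [100,60,45],
    [135,80,45],
    [170,100,45]
  ],
  "fingers": [1,1,1,1,1]
}}

```text
clock: 0.57
eef_pos: [331.2, -554.8, 293.3]
tool_rot: [-0.084, 0.084, -0.702, 0.702]
force: [0.3, -1.3, -0.4]
width: 87.3
```

Request:
{"name": "apply_moves", "arguments": {
  "dr": [
    [0,0,0],
    [0,0,0],
    [0,0,0],
    [0,0,0],
    [0,0,0]
  ],
  "offset": [
    [35,20,0],
    [70,40,0],
    [105,60,0],
    [140,80,0],
    [170,105,0]
  ],
  "fingers": [1,1,1,1,1]
}}

```text
clock: 0.98
eef_pos: [501.5, -450.0, 292.0]
tool_rot: [-0.084, 0.084, -0.702, 0.702]
force: [0.4, -0.1, -0.6]
width: 87.0
```

Request:
{"name": "apply_moves", "arguments": {
  "dr": [
    [0,0,0],
    [0,0,0],
    [0,0,0],
    [0,0,0],
    [0,0,0]
  ],
  "offset": [
    [15,37,0],
    [25,77,0],
    [30,117,0],
    [32,158,0],
    [32,198,0]
  ],
  "fingers": [1,1,1,1,1]
}}

```text
clock: 1.4
eef_pos: [531.9, -250.3, 292.1]
tool_rot: [0.084, -0.085, 0.702, -0.702]
force: [-0.3, 0.2, 0.3]
width: 87.0
```

Request:
{"name": "apply_moves", "arguments": {
  "dr": [
    [0,0,0],
    [0,0,0],
    [0,0,0],
    [0,0,0],
    [0,0,0]
  ],
  "offset": [
    [0,40,0],
    [0,80,0],
    [-4,120,-5],
    [-6,155,-15],
    [-8,185,-30]
  ],
  "fingers": [1,1,1,1,1]
}}

```text
clock: 1.82
eef_pos: [523.9, -64.8, 263.5]
tool_rot: [-0.086, 0.084, -0.702, 0.702]
force: [0.7, 0.4, 0.2]
width: 87.0
```

Request:
{"name": "apply_moves", "arguments": {
  "dr": [
    [0,0,0],
    [0,0,0],
    [0,0,0],
    [0,0,0],
    [0,0,0]
  ],
  "offset": [
    [0,35,0],
    [1,65,0],
    [1,90,-5],
    [1,101,-20],
    [1,101.5,-30]
  ],
  "fingers": [1,1,1,1,1]
}}

```text
clock: 2.23
eef_pos: [524.1, 37.3, 231.9]
tool_rot: [0.086, -0.086, 0.702, -0.701]
force: [-0.6, -0.1, 0.7]
width: 87.3
```

Run:
```python
from h import *
im,d,K,D,E=shot("wrist");cv2.imwrite("pics/w1.png",im[...,::-1])
P=cloud(d,K,D,E);np.savez("w1.npz",im=im,P=P)
def rep(n,Q):
    r=cv2.minAreaRect(Q[:,:2].astype(np.float32));print(n,len(Q),Q.mean(0).round(1),np.round(r[0],1),np.round(r[1],1),round(r[2],1))
hsv=cv2.cvtColor(im,cv2.COLOR_RGB2HSV)
box=(np.abs(P[...,0]-525)<25)&(np.abs(P[...,1]-37)<25)
rep("knob top",P[box&(P[...,2]>156)&(P[...,2]<166)])
b2=(np.hypot(P[...,0]-594,P[...,1]-49)<60)
rep("nut top",P[b2&(abs(P[...,2]-106.5)<3)])
rep("fin key",P[(abs(P[...,0]-533)<25)&(abs(P[...,1]-260)<25)&(P[...,2]>162)&(P[...,2]<175)]) if 1 else 0
```

```text
knob top 469 [523.9  38.5 160.5] [523.3  38.4] [16.7 16.8] 58.8
nut top 2703 [592.2  50.7 107.2] [591.6  50.2] [60.1 62.3] 9.9
fin key 404 [531.4 256.7 165.5] [532.6 257. ] [26.2  7. ] 7.3
```

View pics/w1.png

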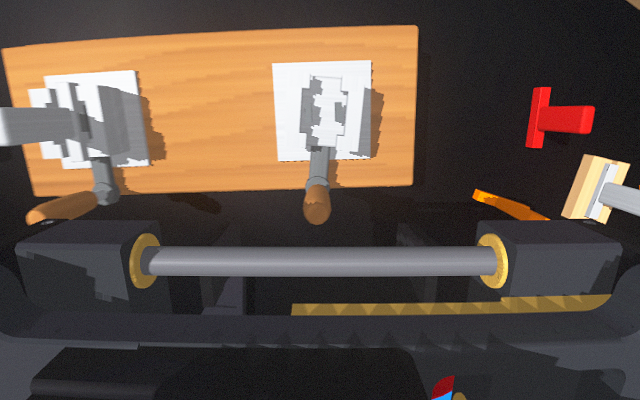

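The wrist view shows the knob top at (317,205), the nut at (322,110), and the finished nut with its key at left. The wrist-derived positions agree with the top view to about 2 mm. I'm descending on the knob.

Request:
{"name": "apply_moves", "arguments": {
  "dr": [
    [0,0,0],
    [0,0,0],
    [0,0,0],
    [0,0,0],
    [0,0,0]
  ],
  "offset": [
    [0,0.5,-30],
    [0,0.5,-60],
    [0,0.5,-80],
    [0,0.5,-92],
    [0,0.5,-92]
  ],
  "fingers": [1,1,1,1,0.5]
}}

```text
clock: 2.7
eef_pos: [522.6, 31.7, 137.6]
tool_rot: [-0.081, 0.086, -0.702, 0.702]
force: [0.8, 0.4, 1.0]
width: 84.6
```

Request:
{"name": "apply_moves", "arguments": {
  "dr": [
    [0,0,0],
    [0,0,0],
    [0,0,0],
    [0,0,0],
    [0,0,0]
  ],
  "offset": [
    [0,0,0],
    [0,0,0],
    [0,0,0],
    [0,0,0],
    [0,0,0]
  ],
  "fingers": [0.3,0.15,0.15,0.15,0.15],
  "squeeze": 10
}}

```text
clock: 3.12
eef_pos: [525.2, 34.1, 141.4]
tool_rot: [-0.085, 0.084, -0.702, 0.702]
force: [0.0, 0.2, 0.6]
width: 55.2
```

Request:
{"name": "apply_moves", "arguments": {
  "dr": [
    [0,0,0],
    [0,0,0],
    [0,0,0],
    [0,0,0],
    [0,0,0]
  ],
  "offset": [
    [0,3.5,0],
    [0,3.5,0],
    [0,3.5,0],
    [0,3.5,0],
    [0,3.5,0]
  ],
  "fingers": [0.1,0.1,0.1,0.1,0.1]
}}

```text
clock: 3.53
eef_pos: [524.6, 37.9, 140.6]
tool_rot: [0.084, -0.084, 0.702, -0.702]
force: [-0.5, 2.5, 0.7]
width: 21.8
```

Request:
{"name": "apply_moves", "arguments": {
  "dr": [
    [0,0,0],
    [0,0,0],
    [0,0,0],
    [0,0,0],
    [0,0,0]
  ],
  "offset": [
    [0,0,0],
    [0,0,0],
    [0,0,0],
    [0,0,0],
    [0,0,0]
  ],
  "fingers": [0.1,0.1,0.1,0.1,0.1]
}}

```text
clock: 3.95
eef_pos: [524.6, 37.9, 140.6]
tool_rot: [0.084, -0.084, 0.702, -0.702]
force: [-0.6, 1.6, -0.6]
width: 20.3
```

```bash
cat > circ.py <<'E'
import numpy as np
def table(a0,step,n,r=70,total0=0):
    a=np.radians(a0-step*np.arange(n+1)); p=np.c_[r*np.cos(a),r*np.sin(a),-5*step*np.arange(n+1)/360]
    p=np.round(p*2)/2
    for c in range(0,n,5): print(c*step,(p[c+1:c+6]-p[c]).tolist())
E
python3 -c "
from circ import *
table(189.8,10,35)"
```

```text
0 [[-1.0, 12.0, -0.0], [0.0, 24.5, -0.5], [3.5, 36.0, -0.5], [8.5, 47.0, -0.5], [15.5, 57.0, -0.5]]
50 [[8.5, 9.0, -0.5], [18.5, 15.5, -0.5], [30.0, 21.0, -0.5], [41.5, 24.0, -0.5], [53.5, 25.0, -1.0]]
100 [[12.5, -1.0, 0.0], [24.0, -4.5, 0.0], [35.0, -9.5, -0.5], [45.0, -16.5, -0.5], [54.0, -25.0, -0.5]]
150 [[6.5, -10.0, 0.0], [12.0, -21.5, -0.5], [15.0, -33.0, -0.5], [16.0, -45.0, -0.5], [15.0, -57.5, -1.0]]
200 [[-3.5, -11.5, 0.0], [-8.5, -22.5, 0.0], [-15.5, -32.5, 0.0], [-24.0, -41.5, -0.5], [-34.0, -48.0, -0.5]]
250 [[-11.5, -5.5, 0.0], [-23.0, -8.5, -0.5], [-35.0, -9.5, -0.5], [-47.5, -8.5, -0.5], [-59.0, -5.0, -0.5]]
300 [[-11.0, 5.0, -0.5], [-21.0, 12.0, -0.5], [-30.0, 20.5, -0.5], [-36.5, 30.5, -0.5], [-42.0, 42.0, -1.0]]
```

Request:
{"name": "apply_moves", "arguments": {
  "dr": [
    [0,0,0],
    [0,0,0],
    [0,0,0],
    [0,0,0],
    [0,0,0]
  ],
  "offset": [
    [-1,12,0],
    [0,24.5,-0.5],
    [3.5,36,-0.5],
    [8.5,47,-0.5],
    [15.5,57,-0.5]
  ],
  "fingers": [0.1,0.1,0.1,0.1,0.1]
}}

```text
clock: 4.37
eef_pos: [539.7, 96.0, 139.8]
tool_rot: [-0.084, 0.085, -0.702, 0.702]
force: [-1.9, -2.0, 1.0]
width: 20.7
```

Request:
{"name": "apply_moves", "arguments": {
  "dr": [
    [0,0,0],
    [0,0,0],
    [0,0,0],
    [0,0,0],
    [0,0,0]
  ],
  "offset": [
    [8.5,9,-0.5],
    [18.5,15.5,-0.5],
    [30,21,-0.5],
    [41.5,24,-0.5],
    [53.5,25,-1]
  ],
  "fingers": [0.1,0.1,0.1,0.1,0.1]
}}

```text
clock: 4.78
eef_pos: [594.9, 121.2, 139.0]
tool_rot: [0.085, -0.085, 0.702, -0.702]
force: [-1.3, -2.2, 4.7]
width: 20.2
```

Request:
{"name": "apply_moves", "arguments": {
  "dr": [
    [0,0,0],
    [0,0,0],
    [0,0,0],
    [0,0,0],
    [0,0,0]
  ],
  "offset": [
    [12.5,-1,0],
    [24,-4.5,0],
    [35,-9.5,-0.5],
    [45,-16.5,-0.5],
    [54,-25,-0.5]
  ],
  "fingers": [0.1,0.1,0.1,0.1,0.1]
}}

```text
clock: 5.2
eef_pos: [648.2, 95.0, 138.4]
tool_rot: [0.084, -0.085, 0.702, -0.702]
force: [-4.9, -1.6, 4.8]
width: 20.4
```

Request:
{"name": "apply_moves", "arguments": {
  "dr": [
    [0,0,0],
    [0,0,0],
    [0,0,0],
    [0,0,0],
    [0,0,0]
  ],
  "offset": [
    [6.5,-10,0],
    [12,-21.5,-0.5],
    [15,-33,-0.5],
    [16,-45,-0.5],
    [15,-57.5,-1]
  ],
  "fingers": [0.1,0.1,0.1,0.1,0.1]
}}

```text
clock: 5.62
eef_pos: [662.5, 37.9, 137.6]
tool_rot: [0.084, -0.085, 0.703, -0.701]
force: [-7.1, 3.4, 5.8]
width: 20.2
```

Request:
{"name": "apply_moves", "arguments": {
  "dr": [
    [0,0,0],
    [0,0,0],
    [0,0,0],
    [0,0,0],
    [0,0,0]
  ],
  "offset": [
    [-3.5,-11.5,0],
    [-8.5,-22.5,0],
    [-15.5,-32.5,0],
    [-24,-41.5,-0.5],
    [-34,-48,-0.5]
  ],
  "fingers": [0.1,0.1,0.1,0.1,0.1]
}}

```text
clock: 6.03
eef_pos: [629.6, -9.1, 137.2]
tool_rot: [0.086, -0.083, 0.703, -0.701]
force: [0.6, 5.0, -1.9]
width: 20.3
```

Request:
{"name": "apply_moves", "arguments": {
  "dr": [
    [0,0,0],
    [0,0,0],
    [0,0,0],
    [0,0,0],
    [0,0,0]
  ],
  "offset": [
    [-11.5,-5.5,0],
    [-23,-8.5,-0.5],
    [-35,-9.5,-0.5],
    [-47.5,-8.5,-0.5],
    [-59,-5,-0.5]
  ],
  "fingers": [0.1,0.1,0.1,0.1,0.1]
}}

```text
clock: 6.45
eef_pos: [571.6, -15.7, 136.6]
tool_rot: [0.086, -0.082, 0.703, -0.702]
force: [3.0, 1.9, -4.9]
width: 20.6
```

Request:
{"name": "apply_moves", "arguments": {
  "dr": [
    [0,0,0],
    [0,0,0],
    [0,0,0],
    [0,0,0],
    [0,0,0]
  ],
  "offset": [
    [-11,5,-0.5],
    [-21,12,-0.5],
    [-30,20.5,-0.5],
    [-36.5,30.5,-0.5],
    [-42,42,-1]
  ],
  "fingers": [0.1,0.1,0.1,0.1,0.1]
}}

```text
clock: 6.87
eef_pos: [527.9, 26.0, 135.7]
tool_rot: [-0.084, 0.083, -0.702, 0.702]
force: [4.4, -1.8, -0.7]
width: 21.1
```

Run:
```python
from h import *
s=manip.get_state();print(s["clock"],s["eef_pos"],s["force"])
im,d,K,D,E=shot("wrist")
P=cloud(d,K,D,E)
def rep(n,Q):
    r=cv2.minAreaRect(Q[:,:2].astype(np.float32));print(n,len(Q),Q.mean(0).round(1),np.round(r[0],1),np.round(r[1],1),round(r[2],1))
b2=(np.hypot(P[...,0]-592,P[...,1]-50)<60)&(np.hypot(P[...,0]-592,P[...,1]-50)<48)
rep("nut top",P[b2&(abs(P[...,2]-102)<3)])
rep("fin key",P[(abs(P[...,0]-533)<25)&(abs(P[...,1]-260)<25)&(P[...,2]>162)&(P[...,2]<175)])
P=np.load("w1.npz")["P"]
```

```text
6.8667 [527.86037586  26.00577825 135.73350676] [ 4.35135793 -1.77965652 -0.73541625]
nut top 7113 [592.7  51.  102.3] [591.8  50.5] [60.7 62.4] 21.3
fin key 0 [nan nan nan] [0. 0.] [0. 0.] 0.0<stdin>:6: RuntimeWarning: Mean of empty slice.
  ret = um.true_divide(
```

Request:
{"name": "apply_moves", "arguments": {
  "dr": [
    [0,0,0],
    [0,0,0],
    [0,0,0],
    [0,0,0]
  ],
  "offset": [
    [-1,2.5,0],
    [-1.8,5,0],
    [-1.8,5,0],
    [-1.8,5,0]
  ],
  "fingers": [0.1,0.1,0.1,0.1]
}}

```text
clock: 7.25
eef_pos: [526.1, 31.4, 135.7]
tool_rot: [0.084, -0.084, 0.702, -0.702]
force: [0.9, 1.3, -1.4]
width: 20.4
```

Run:
```python
from h import *
s=manip.get_state();print(s["clock"],s["eef_pos"],s["force"])
im,d,K,D,E=shot("wrist");cv2.imwrite("pics/w2.png",im[...,::-1])
P=cloud(d,K,D,E);np.savez("w2.npz",im=im,P=P)
def rep(n,Q):
    r=cv2.minAreaRect(Q[:,:2].astype(np.float32));print(n,len(Q),Q.mean(0).round(1),np.round(r[0],1),np.round(r[1],1),round(r[2],1))
b2=(np.hypot(P[...,0]-592,P[...,1]-50)<48)
rep("nut top",P[b2&(abs(P[...,2]-102)<3)])
h=np.histogram(P[b2][:,2],np.arange(60,112,2));print(h[0])
rep("fin nut",P[(np.hypot(P[...,0]-532,P[...,1]-259)<48)&(abs(P[...,2]-102)<3)])
cv2.imwrite("pics/w2c.png",cv2.resize(im[20:220,200:440,::-1],None,fx=3,fy=3,interpolation=2)[:600])
```

```text
7.25 [526.08673148  31.43047089 135.67215296] [ 0.86138299  1.30239914 -1.42746727]
nut top 7142 [593.   50.9 102.3] [591.7  50.5] [60.6 62.6] 16.2
[  97  250 1307 2645   25    0   23  283  395    3   35 1084 2112  772
 1392  105   88  111  122   96 2308 4752   39    0    0]
fin nut 3 [513.4 223.4  99.5] [513.6 223.3] [0.1 1.1] 56.4
```

View pics/w2c.png

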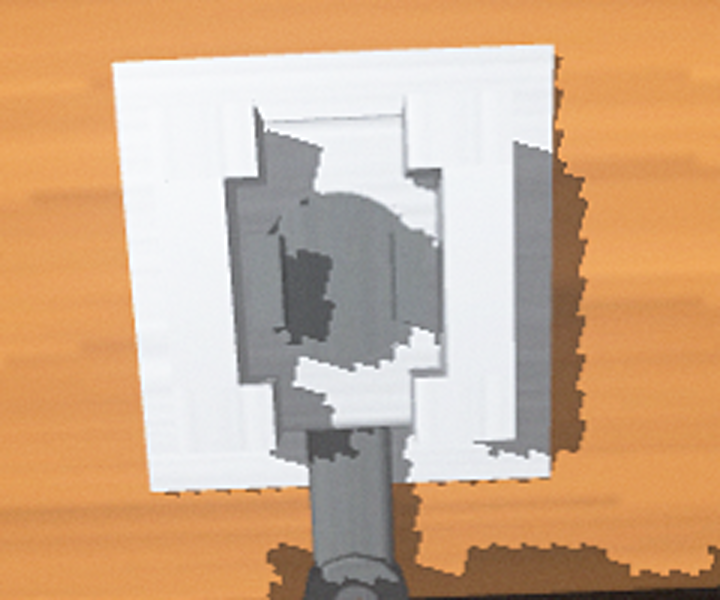

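The nut reads 16.2° against a home heading of 16.0°, and its top is at 102 mm. In the crop, the nut slot and stud slot edges (282/392, y 230–340) run parallel and centred. I'm releasing the knob and rising.

Request:
{"name": "apply_moves", "arguments": {
  "dr": [
    [0,0,0],
    [0,0,0],
    [0,0,0],
    [0,0,0],
    [0,0,0]
  ],
  "offset": [
    [0,0,0],
    [0,0,0],
    [0,0,0],
    [0,0,0],
    [0,0,0]
  ],
  "fingers": [0.5,0.5,0.6,0.6,0.6]
}}

```text
clock: 7.72
eef_pos: [525.6, 30.9, 135.5]
tool_rot: [-0.084, 0.084, -0.702, 0.702]
force: [-0.6, 0.3, 0.3]
width: 45.5
```

Request:
{"name": "apply_moves", "arguments": {
  "dr": [
    [0,0,0],
    [0,0,0],
    [0,0,0],
    [0,0,0],
    [0,0,0]
  ],
  "offset": [
    [0,0,15],
    [0,0,45],
    [0,0,80],
    [0,0,110],
    [0,0,110]
  ],
  "fingers": [0.6,0.6,0.8,0.8,0.8]
}}

```text
clock: 8.13
eef_pos: [529.3, 31.9, 251.8]
tool_rot: [-0.088, 0.08, -0.702, 0.702]
force: [0.2, -0.2, 0.9]
width: 64.2
```

Run:
```python
from h import *
s=manip.get_state();print(s["clock"],s["eef_pos"],s["width"])
def rep(n,Q):
    Q=Q[np.isfinite(Q[:,0])];r=cv2.minAreaRect(Q[:,:2].astype(np.float32));print(n,len(Q),Q.mean(0).round(1),np.round(r[0],1),np.round(r[1],1),round(r[2],1))
for n in("wrist","top"):
    im,d,K,D,E=shot(n);P=cloud(d,K,D,E);np.savez(n+"3.npz",im=im,P=P)
    c=(592,50.5)
    rr=np.hypot(P[...,0]-c[0],P[...,1]-c[1])
    rep(n+" nut top",P[(rr<45)&(abs(P[...,2]-102)<2.5)])
    rep(n+" stud floor",P[(rr<16)&(abs(P[...,2]-88)<1.8)])
    rep(n+" knob top",P[(np.hypot(P[...,0]-525,P[...,1]-32)<22)&(P[...,2]>150)&(P[...,2]<162)])
```

```text
8.1333 [529.26996138  31.89500898 251.81362694] 64.19351546959992
wrist nut top 2443 [592.1  50.3 102.3] [591.5  50.2] [59.9 62.4] 16.1
wrist stud floor 712 [592.2  50.4  88.3] [592.2  50.6] [31.2 26.2] 14.1
wrist knob top 405 [525.9  30.9 155.3] [525.1  30.8] [17.  17.8] 45.8
top nut top 234 [590.2  66.3 101.4] [593.3  50.7] [59.2 61.3] 16.6
top stud floor 1 [580.7  58.2  88.4] [580.7  58.2] [0. 0.] 0.0
top knob top 8 [526.   33.3 156. ] [526.1  33.1] [1.6 8.7] 7.8
```

Request:
{"name": "apply_moves", "arguments": {
  "dr": [
    [0,0,-2],
    [0,0,-4],
    [0,0,-6],
    [0,0,-8],
    [0,0,-11]
  ],
  "offset": [
    [7,-35,0],
    [14,-74,0],
    [21,-114,0],
    [28,-154,0],
    [35,-194,0]
  ],
  "fingers": [0.5,0.5,0.5,0.5,0.5]
}}

```text
clock: 8.65
eef_pos: [559.8, -164.6, 243.6]
tool_rot: [0.015, -0.017, 0.707, -0.707]
force: [1.6, -0.1, -0.1]
width: 46.9
```

Request:
{"name": "apply_moves", "arguments": {
  "dr": [
    [0,0,0],
    [0,0,0],
    [0,0,0],
    [0,0,0],
    [0,0,0]
  ],
  "offset": [
    [7,-38,0],
    [14,-74,0],
    [21,-105,-15],
    [28,-129,-35],
    [28,-135,-45]
  ],
  "fingers": [0.5,0.5,0.5,0.5,0.5]
}}

```text
clock: 9.07
eef_pos: [586.6, -303.1, 195.8]
tool_rot: [-0.012, 0.016, -0.707, 0.707]
force: [-0.7, -0.5, -0.1]
width: 43.4
```

Request:
{"name": "apply_moves", "arguments": {
  "dr": [
    [0,0,0],
    [0,0,0]
  ],
  "offset": [
    [0,0,0],
    [0,0,0]
  ],
  "fingers": [0.5,0.5]
}}

```text
clock: 9.23
eef_pos: [587.9, -296.4, 198.5]
tool_rot: [0.015, -0.018, 0.708, -0.706]
force: [-0.8, 1.0, 0.6]
width: 43.5
```

Run:
```python
from h import *
s=manip.get_state();print(s["clock"],s["eef_pos"],s["width"],rot(s["tool_rot"]).as_matrix()[:,2])
def rep(n,Q):
    Q=Q[np.isfinite(Q[:,0])];r=cv2.minAreaRect(Q[:,:2].astype(np.float32));print(n,len(Q),Q.mean(0).round(1),np.round(r[0],1),np.round(r[1],1),round(r[2],1))
im,d,K,D,E=shot("wrist");cv2.imwrite("pics/w4.png",im[...,::-1]);P=cloud(d,K,D,E)
rr=np.hypot(P[...,0]-588,P[...,1]+298)
rep("grip top",P[(rr<25)&(P[...,2]>84)&(P[...,2]<92)])
rep("rest",P[(rr<60)&(P[...,2]>13)&(P[...,2]<19)])
rep("foot",P[(rr<45)&(P[...,2]>20)&(P[...,2]<25)])
```

```text
9.2333 [ 587.94012413 -296.41549123  198.54827165] 43.52229418320191 [ 0.04732136 -0.99887551 -0.0028985 ]
grip top 426 [ 588.5 -298.8   87.8] [ 587.8 -298.6] [25.7 11.6] 3.1
rest 2486 [ 587.7 -299.    16.3] [ 586.2 -299.1] [80.4 50.1] 3.2
foot 259 [ 610.2 -297.4   22.3] [ 587.4 -298.5] [67.4 11.2] 3.1
```

View pics/w4.png

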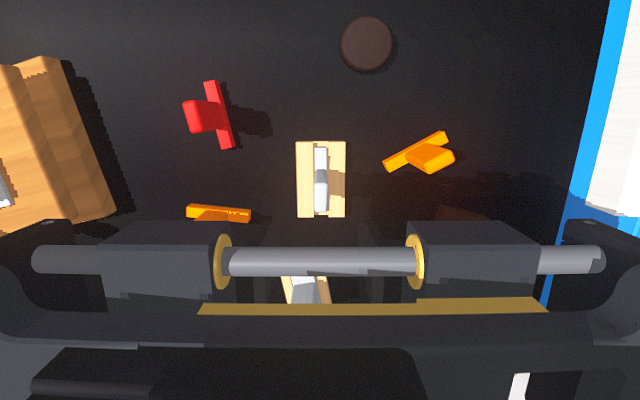

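The wrist view shows the thin key in its rest at (320,178), foot 67×11 mm, so it is the right one; the orange and red look-alikes are clear of the fingers. Lowering to grasp.

Request:
{"name": "apply_moves", "arguments": {
  "dr": [
    [0,0,0.4],
    [0,0,0.4],
    [0,0,0.4],
    [0,0,0.4],
    [0,0,0.4]
  ],
  "offset": [
    [-1,-0.7,-30],
    [-1,-0.7,-65],
    [-1,-0.7,-100],
    [-1,-0.7,-125],
    [-1,-0.7,-138]
  ],
  "fingers": [0.5,0.5,0.5,0.5,0.5]
}}

```text
clock: 9.7
eef_pos: [586.9, -295.5, 60.4]
tool_rot: [0.019, -0.021, 0.708, -0.706]
force: [-0.2, 0.7, -1.0]
width: 43.6
```

Request:
{"name": "apply_moves", "arguments": {
  "dr": [
    [0,0,0],
    [0,0,0],
    [0,0,0],
    [0,0,0],
    [0,0,0]
  ],
  "offset": [
    [0,0,-8],
    [0,0,-8],
    [0,0,-8],
    [0,0,-8],
    [0,0,-8]
  ],
  "fingers": [0.5,0.4,0,0,0],
  "squeeze": 25
}}

```text
clock: 10.12
eef_pos: [589.1, -299.0, 56.6]
tool_rot: [-0.02, 0.018, -0.706, 0.707]
force: [0.8, -0.0, -0.8]
width: 24.6
```

Request:
{"name": "apply_moves", "arguments": {
  "dr": [
    [0,0,0],
    [0,0,0],
    [0,0,0],
    [0,0,0],
    [0,0,0]
  ],
  "offset": [
    [0,0,0],
    [0,0,0],
    [0,0,0],
    [0,0,0],
    [0,0,0]
  ],
  "fingers": [0,0,0,0,0]
}}

```text
clock: 10.53
eef_pos: [588.4, -298.8, 55.6]
tool_rot: [-0.019, 0.019, -0.707, 0.707]
force: [-0.5, -0.0, 5.3]
width: 12.0
```

Request:
{"name": "apply_moves", "arguments": {
  "dr": [
    [0,0,0],
    [0,0,0],
    [0,0,0],
    [0,0,0],
    [0,0,0]
  ],
  "offset": [
    [0,0,10],
    [0,0,30],
    [0,0,60],
    [0,0,95],
    [0,0,130]
  ],
  "fingers": [0,0,0,0,0]
}}

```text
clock: 10.95
eef_pos: [586.9, -298.2, 185.1]
tool_rot: [0.018, -0.02, 0.707, -0.706]
force: [0.7, -1.2, -2.0]
width: 11.8
```

Request:
{"name": "apply_moves", "arguments": {
  "dr": [
    [0,0,2],
    [0,0,4],
    [0,0,6],
    [0,0,8],
    [0,0,10]
  ],
  "offset": [
    [0.4,20,25],
    [1,50,40],
    [2,85,40],
    [3,120,40],
    [3.4,155,40]
  ],
  "fingers": [0,0,0,0,0]
}}

```text
clock: 11.37
eef_pos: [590.7, -142.1, 225.0]
tool_rot: [-0.081, 0.081, -0.702, 0.703]
force: [0.3, 0.7, -2.3]
width: 11.8
```

Request:
{"name": "apply_moves", "arguments": {
  "dr": [
    [0,0,2],
    [0,0,3],
    [0,0,3],
    [0,0,3],
    [0,0,3]
  ],
  "offset": [
    [0,38,0],
    [1,76,0],
    [1,114,0],
    [1,150,0],
    [1,177,0]
  ],
  "fingers": [0,0,0,0,0]
}}

```text
clock: 11.78
eef_pos: [591.3, 37.5, 224.6]
tool_rot: [0.1, -0.1, 0.7, -0.699]
force: [0.6, 1.1, -1.4]
width: 11.9
```

Request:
{"name": "apply_moves", "arguments": {
  "dr": [
    [0,0,0],
    [0,0,0],
    [0,0,0],
    [0,0,0],
    [0,0,0]
  ],
  "offset": [
    [0,12,0],
    [0,17,0],
    [0,17,0],
    [0,17,-10],
    [0,17,-10]
  ],
  "fingers": [0,0,0,0,0]
}}

```text
clock: 12.2
eef_pos: [591.4, 47.2, 212.4]
tool_rot: [-0.096, 0.099, -0.7, 0.701]
force: [-0.2, -0.6, -2.3]
width: 12.0
```

Run:
```python
from h import *
s=manip.get_state();M=rot(s["tool_rot"]).as_matrix();print(s["clock"],s["eef_pos"],s["width"],s["force"],M[:,2],np.degrees(np.arctan2(*M[1::-1,2])))
def rep(n,Q):
    Q=Q[np.isfinite(Q[:,0])];r=cv2.minAreaRect(Q[:,:2].astype(np.float32));print(n,len(Q),Q.mean(0).round(1),np.round(r[0],1),np.round(r[1],1),round(r[2],1))
im,d,K,D,E=shot("wrist");P=cloud(d,K,D,E);np.savez("w5.npz",P=P,im=im)
im2,*_=shot("side");cv2.imwrite("pics/w5.png",np.vstack([im[...,::-1][0:300],cv2.resize(im2[20:170,150:390,::-1],(640,300))]))
rr=np.hypot(P[...,0]-592,P[...,1]-50)
print(np.histogram(P[rr<50][:,2],np.arange(60,280,10)))
rep("nut top",P[(rr<45)&(abs(P[...,2]-102)<2.5)])
for z in range(170,250,4):
    Q=P[(rr<50)&(abs(P[...,2]-z)<2)]
    if len(Q)>20: rep(z,Q)
```

```text
12.2 [591.40835625  47.24439316 212.40704804] 11.952180467381211 [-0.18953176 -0.55644238 -2.31347283] [ 0.27335995 -0.96191127  0.00102144] -74.13569004152706
(array([2979,   97, 1312,  287, 2457,    0,    0,    0,    0,    0,   20,
        836,  195,  379,  446,  555,  106,  591,  968,  158, 1788]), array([ 60,  70,  80,  90, 100, 110, 120, 130, 140, 150, 160, 170, 180,
       190, 200, 210, 220, 230, 240, 250, 260, 270]))
nut top 2469 [595.7  51.8 102.3] [591.8  50.3] [60.  62.1] 16.2
170 23 [623.   55.9 170.4] [623.1  55.8] [ 0.3 11.1] 15.7
174 29 [623.   55.8 174.2] [622.8  55.8] [ 1.1 11.9] 15.0
178 789 [612.9  53.  178.8] [612.2  52.8] [23.3 12. ] 15.4
182 59 [608.9  52.6 181.1] [611.4  52.2] [23.6 11.3] 15.6
186 76 [602.   49.8 186.3] [601.9  49.1] [ 3.5 27.5] 15.0
190 132 [601.6  50.  190.1] [601.7  49.8] [ 3.6 29.4] 16.3
194 149 [601.7  49.9 194.1] [601.7  49.8] [ 3.5 29.2] 15.8
198 158 [601.7  49.6 198. ] [601.7  49.8] [ 3.5 29.4] 15.8
202 171 [601.7  49.7 202.1] [601.8  49.9] [ 3.4 29.5] 15.2
206 184 [601.7  49.9 206. ] [601.9  49.8] [ 3.9 29.4] 15.4
210 212 [601.6  50.2 210.2] [601.1  49.9] [ 4.9 30.4] 11.7
214 232 [601.7  49.5 214.1] [601.2  49.8] [ 5.1 31.3] 17.7
218 202 [601.9  50.2 217.8] [601.8  49.9] [ 3.7 30.7] 14.3
222 98 [602.6  50.4 221.6] [602.5  50.1] [ 1.9 29. ] 15.3
234 32 [588.9  47.2 235.7] [589.7  46.7] [10.9 21.4] 14.5
238 559 [590.2  46.7 237. ] [590.8  46.9] [13.9 21.8] 16.1
242 193 [594.1  47.9 242.8] [593.9  47.8] [11.8 21.7] 16.5
246 722 [595.2  48.1 245.1] [595.7  47.8] [13.1 22.6] 15.4
```

View pics/w5.png

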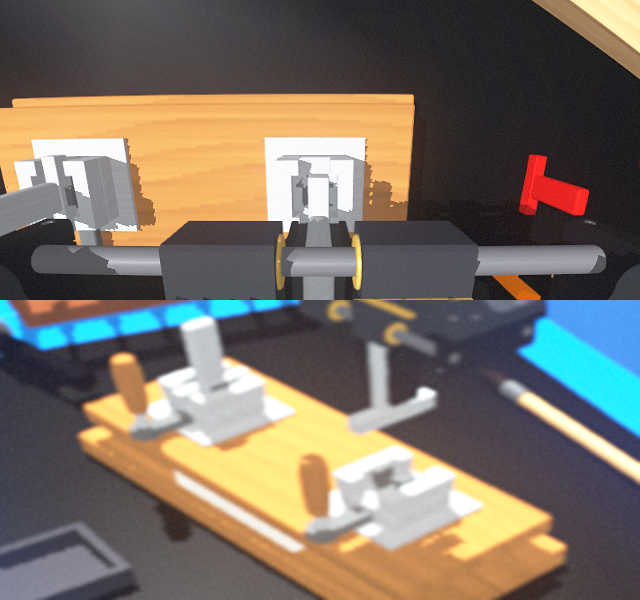

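Wrist and side views: the key hangs upright with its bar along the slot direction; the bar end is at (318,180) over the nut, and the tool has about 48 mm between TCP and key underside. Let it settle, then lower.

Request:
{"name": "apply_moves", "arguments": {
  "dr": [
    [0,0,0],
    [0,0,0],
    [0,0,0],
    [0,0,0],
    [0,0,0]
  ],
  "offset": [
    [1,0.5,0],
    [1,0.5,-20],
    [1,0.5,-40],
    [1,0.5,-45],
    [1,0.5,-45]
  ],
  "fingers": [0,0,0,0,0]
}}

```text
clock: 12.72
eef_pos: [592.3, 50.2, 168.0]
tool_rot: [-0.097, 0.1, -0.7, 0.7]
force: [-0.1, -1.4, -1.2]
width: 12.0
```

Request:
{"name": "apply_moves", "arguments": {
  "dr": [
    [0,0,0],
    [0,0,0],
    [0,0,0],
    [0,0,0]
  ],
  "offset": [
    [0,0,0],
    [0,0,0],
    [0,0,0],
    [0,0,0]
  ],
  "fingers": [0,0,0,0]
}}

```text
clock: 13.05
eef_pos: [593.9, 51.1, 170.6]
tool_rot: [-0.1, 0.098, -0.7, 0.7]
force: [0.1, -1.4, -2.3]
width: 12.1
```

Run:
```python
from h import *
s=manip.get_state();print(s["clock"],s["eef_pos"],s["force"])
def rep(n,Q):
    Q=Q[np.isfinite(Q[:,0])];r=cv2.minAreaRect(Q[:,:2].astype(np.float32));print(n,len(Q),Q.mean(0).round(1),np.round(r[0],1),np.round(r[1],1),round(r[2],1))
im,d,K,D,E=shot("wrist");P=cloud(d,K,D,E)
rr=np.hypot(P[...,0]-592,P[...,1]-50)
rep("nut top",P[(rr<45)&(abs(P[...,2]-102)<2.5)])
for z in range(112,144,4): 
    Q=P[(rr<50)&(abs(P[...,2]-z)<2)]
    if len(Q)>20: rep(z,Q)
```

```text
13.05 [593.92598003  51.0654808  170.63462424] [ 0.06528284 -1.37525935 -2.30376722]
nut top 2449 [603.8  53.7 102.3] [598.7  52.4] [46.6 62.3] 15.8
128 29 [625.9  59.5 128. ] [625.7  59.9] [ 0.6 11.1] 15.0
132 27 [625.6  60.5 132.1] [625.6  60.1] [ 1.2 11.5] 19.2
136 701 [615.8  57.1 137.1] [614.5  56.6] [24. 12.] 15.4
140 152 [613.5  56.4 138.7] [615.   56.9] [22.5 10.8] 16.4
```

Request:
{"name": "apply_moves", "arguments": {
  "dr": [
    [0,0,0],
    [0,0,0],
    [0,0,0],
    [0,0,0],
    [0,0,0]
  ],
  "offset": [
    [-1,0,-8],
    [-1,0,-16],
    [-1,0,-22],
    [-1,0,-27],
    [-1,0,-30]
  ],
  "fingers": [0,0,0,0,0]
}}

```text
clock: 13.52
eef_pos: [591.7, 50.9, 138.2]
tool_rot: [0.098, -0.1, 0.7, -0.7]
force: [0.4, 0.8, -1.5]
width: 12.1
```

Request:
{"name": "apply_moves", "arguments": {
  "dr": [
    [0,0,0],
    [0,0,0],
    [0,0,0],
    [0,0,0]
  ],
  "offset": [
    [0,0,-2],
    [0,0,-3.5],
    [0,0,-4.5],
    [0,0,-4.5]
  ],
  "fingers": [0,0,0,0]
}}

```text
clock: 13.85
eef_pos: [592.4, 51.0, 135.6]
tool_rot: [-0.099, 0.099, -0.7, 0.7]
force: [-2.0, -0.5, 1.7]
width: 11.6
```

Request:
{"name": "apply_moves", "arguments": {
  "dr": [
    [0,0,0],
    [0,0,0],
    [0,0,0]
  ],
  "offset": [
    [0,0,-0.5],
    [0,0,-0.5],
    [0,0,-0.5]
  ],
  "fingers": [0,0,0]
}}

```text
clock: 14.1
eef_pos: [592.3, 51.0, 135.5]
tool_rot: [-0.099, 0.099, -0.7, 0.7]
force: [-2.4, 0.1, 5.3]
width: 12.1
```

Contact is firm at exactly the expected height (135.5, expected 135.6–135.9). Releasing.

Request:
{"name": "apply_moves", "arguments": {
  "dr": [
    [0,0,0],
    [0,0,0],
    [0,0,0],
    [0,0,0],
    [0,0,0]
  ],
  "offset": [
    [0,0,0.3],
    [0,0,0.3],
    [0,0,0.3],
    [0,0,0.3],
    [0,0,0.3]
  ],
  "fingers": [0.35,0.45,0.45,0.45,0.45]
}}

```text
clock: 14.52
eef_pos: [592.4, 50.9, 134.7]
tool_rot: [-0.099, 0.099, -0.7, 0.7]
force: [-0.1, -0.6, -0.2]
width: 35.7
```

Request:
{"name": "apply_moves", "arguments": {
  "dr": [
    [0,0,0],
    [0,0,0],
    [0,0,0],
    [0,0,0],
    [0,0,0]
  ],
  "offset": [
    [0,0,10],
    [0,0,30],
    [0,0,60],
    [0,0,95],
    [0,0,120]
  ],
  "fingers": [0.45,0.45,0.45,0.45,0.45]
}}

```text
clock: 14.93
eef_pos: [593.0, 51.3, 258.4]
tool_rot: [0.1, -0.098, 0.7, -0.7]
force: [1.2, -0.5, 0.0]
width: 39.2
```

Request:
{"name": "apply_moves", "arguments": {
  "dr": [
    [0,0,0],
    [0,0,0],
    [0,0,0],
    [0,0,0],
    [0,0,0]
  ],
  "offset": [
    [-30,-20,10],
    [-50,-55,10],
    [-60,-90,10],
    [-70,-125,10],
    [-70,-125,10]
  ],
  "fingers": [0.45,0.45,0.45,0.45,0.45]
}}

```text
clock: 15.35
eef_pos: [520.1, -82.6, 265.6]
tool_rot: [-0.094, 0.095, -0.699, 0.703]
force: [0.1, -0.5, 0.1]
width: 39.0
```

Run:
```python
from h import *
s=manip.get_state();print(s["clock"],s["eef_pos"],s["width"])
def rep(n,Q):
    Q=Q[np.isfinite(Q[:,0])]
    if len(Q)<5: return print(n,len(Q))
    r=cv2.minAreaRect(Q[:,:2].astype(np.float32));print(n,len(Q),Q.mean(0).round(1),np.round(r[0],1),np.round(r[1],1),round(r[2],1))
pics={}
for n in("top","side","wrist"):
    im,d,K,D,E=shot(n);P=cloud(d,K,D,E);pics[n]=im[...,::-1]
    for nm,c in(("new",(592,50)),("fin",(532,259))):
        rr=np.hypot(P[...,0]-c[0],P[...,1]-c[1])
        rep(n+nm+" key top",P[(rr<22)&(P[...,2]>163)&(P[...,2]<174)])
        rep(n+nm+" nut top",P[(rr<45)&(abs(P[...,2]-102)<2.5)])
    for nm,c in(("new",(525,31)),("fin",(465,240))):
        rr=np.hypot(P[...,0]-c[0],P[...,1]-c[1]);rep(n+nm+" knob",P[(rr<18)&(P[...,2]>150)&(P[...,2]<161)])
a=cv2.resize(pics["top"][110:260,40:270],(690,450))[:, :400*2][:300]
cv2.imwrite("pics/end.png",np.vstack([cv2.resize(pics["top"][110:260,40:270],(460,300)),cv2.resize(pics["side"][20:170,160:390],(460,300))]))
```

```text
15.35 [520.09960325 -82.64369973 265.61614678] 38.95171718647047
topnew key top 0
topnew nut top 0
topfin key top 109 [533.1 260.3 166.5] [533.4 261.2] [24.1 12.2] 17.5
topfin nut top 621 [532.3 255.1 101.6] [533.1 261.6] [66.7 64.6] 17.1
topnew knob 0
topfin knob 99 [466.  240.7 154.5] [466.  240.8] [16.4 16.2] 19.3
sidenew key top 18 [582.3  47.4 166.1] [582.4  48.2] [9.9 6.1] 74.0
sidenew nut top 400 [590.   42.8 101.2] [592.5  50. ] [67.6 65. ] 16.6
sidefin key top 38 [528.5 257.9 165.6] [530.  259.5] [20.1 11.4] 13.3
sidefin nut top 321 [530.7 254.8 101.6] [532.8 260.1] [68.2 65.9] 8.5
sidenew knob 69 [524.7  27.6 153.9] [524.8  29.1] [16.6 16.1] 10.4
sidefin knob 45 [464.3 239.9 153.5] [464.3 241. ] [16.2 13.8] 18.1
wristnew key top 645 [591.4  49.1 167.5] [591.3  49.9] [25.3 12.5] 16.0
wristnew nut top 2505 [592.7  43.6 102.2] [591.4  50.1] [67.8 62.8] 15.6
wristfin key top 0
wristfin nut top 946 [536.9 237.3 102. ] [535.6 236.3] [67.2 24.9] 3.1
wristnew knob 409 [525.9  29.5 155.2] [525.3  30.4] [16.8 17.4] 82.8
wristfin knob 0
```

View pics/end.png

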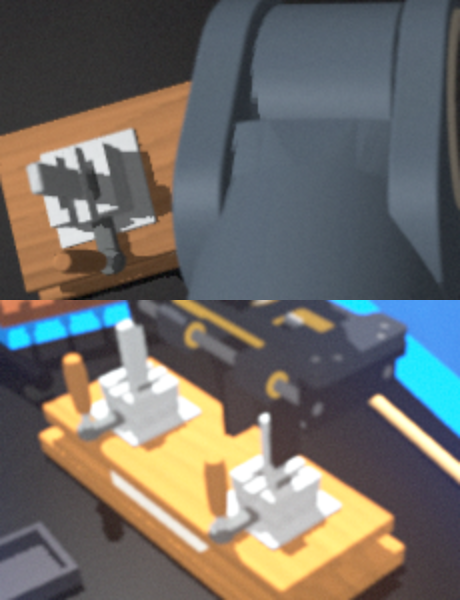

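The last picture shows the new key upright in the raised nut at (265,440), bar flush, with both cranks parallel. The arm blocks part of the top view. Handing in.

```bash
python3 -c "
from station import manip
print(manip.job_done(), manip.get_state()['clock'])"
```

```text
the job is handed in; nothing more can be done
the job is handed in; nothing more can be done
```

I wound the raised nut about 354° clockwise by its crank to home. Then I took the thin key from its rest, lowered it into both slots, let go and moved the gripper clear. The job was handed in at about 15.5 s on the robot's clock.

**Nut:** its top is at 102 mm, level with the finished nut (101.6 mm). Its heading read 15.6–16.6° against a home heading of about 16°.

**Key:** it stands upright at heading 16°, about 1 mm from the nut's axis, with its top at 167.5 mm (expected about 168). When pressed, it met the slot floor at the expected height. Forces reported during the job stayed under about 9 N.

**Checks that disagreed or failed:** the top and wrist cameras differed by about 2 mm, so I worked from the wrist camera. At the last check the arm hid the nut from the top camera, so that check rests on the wrist and side views. The wrist heading of 15.6° came from a fit that also took in the key's bar. The cleaner readings before the key went in were 16.1–16.2°.

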